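# Fit the carrier plate and start the shaker with its key

### The job

Lower the carrier plate over the two pins of the shaker's platform so that it lies fully down and flat, and let go of it. Then turn the shaker's key clockwise, past run, to start, hold it there against its spring for about a second, and let it spring back to run. Do not start the shaker before the plate is on, and leave the beaker and the small white-capped bottle alone.

Things in the scene. Friction and masses are not known exactly. Their poses are not given: they have to be found in the camera images.
- plate_grip (a point): Loose aluminium plate, 70 x 130 x 6 mm (x, y, z), flat on the worktop, 0.18 to 0.35 kg. Point: centre of its black bridge handle's bar, over the plate's middle, 33 mm above its underside. Bar 12 mm thick (x; grasp across this), 56 mm long (y), 14 mm high, 20 mm clear of the plate. Two 11 mm through holes on the y axis, 48 mm either side of the middle. Either way round will do.
- platform_mid (a point): White bench shaker, fixed, 150 x 290 mm, at some yaw. Point: centre of the top of its aluminium platform (130 x 160 mm, 68 mm above the worktop), half-way between two steel pins. Pins 8 mm thick, 22 mm high (top 6 mm tapered), on this frame's y axis, 48 mm either side. z up, x away from the robot at yaw 0. With the plate home, plate_grip is 33 mm above this point.
- key_grip (a point): Black key in the grey panel at the shaker's right (-y) end, 157 mm from platform_mid. Point: centre of its bow, on the vertical turning axis, 31 mm above the panel. Bow: disc 30 mm in diameter, 10 mm thick, on edge; y = thickness (grasp across it from above), x in its plane, +x edge points at the setting. White marks on the panel: shortest = off, middle = run, longest = start.
- lock (a joint): Position of the key switch between off and run, in rad, growing clockwise seen from above: 0 = off, 0.70 = run (stop). It stays where it is left (friction 0.012 Nm); it begins at 0 to 0.2. The key turns it; at 0.70 it stops and the key can be turned on to start.
- key (a joint): Further clockwise turn of the key beyond that, in rad: 0 = not in start, 0.60 = fully at start (end stop). A spring returns it to 0: 0.036 Nm to leave 0, 0.11 Nm at 0.60, so the lock turns to run first (total turn from off to start 1.30). Let go at start, the key springs back to run.
- beaker: Small clear beaker, 60 mm wide, 68 mm high, standing on the worktop right of the shaker; origin at the centre of its underside. A bystander.
- bottle_white_cap: Small white bottle with a white cap, 50 mm wide, 95 mm high, left on the worktop; origin at the centre of its underside. A bystander.
- stand_ring (a point): Centre of the fixed steel ring (80 mm in diameter, level) of the ring stand that stands at the back of the worktop behind the work, 300 mm above the worktop; a rod joins it to the upright further back. Not part of the job: an obstacle for the arm to stay clear of.

How it is judged (in metres and radians):
On the way, in this order (a step that is already met when the one before it is completed fails the run):
1. the plate lies flat and fully down on the platform with both pins through its holes, let go (horizontal distance between plate_grip and platform_mid below 0.004 m and z of plate_grip in the frame of platform_mid below 0.0355 m and angle between the y axis of plate_grip and the y axis of platform_mid, either way round below 0.06 rad and angle between plate_grip's own z axis and vertical below 0.04 rad and contact force between the fingers and plate below 0.1 N), for 0.2 s.
2. the key is turned to start and held there for half a second (value of joint key above 0.45 rad), for 0.5 s.
At the end, for the whole second after the job is handed in: The key, after 0.5 s or more at start (key joint over 0.45 rad), is back at run (key joint under 0.1, lock over 0.55), and the plate rests on the platform over both pins: centred within 4 mm, aligned within 0.06 rad, flat within 0.04 rad, under 2.5 mm above it (value of joint lock above 0.55 rad and value of joint key below 0.1 rad and horizontal distance between plate_grip and platform_mid below 0.004 m and z of plate_grip in the frame of platform_mid below 0.0355 m and angle between the y axis of plate_grip and the y axis of platform_mid, either way round below 0.06 rad and angle between plate_grip's own z axis and vertical below 0.04 rad and linear speed of plate below 0.02 m/s); the robot touches nothing.
It fails at once if the key is turned to start while the plate is not down on the platform (value of joint key above 0.3 rad and (horizontal distance between plate_grip and platform_mid above 0.006 m or z of plate_grip in the frame of platform_mid above 0.038 m)).
It fails at once if the beaker or the small bottle is moved by more than 20 mm (distance of any of beaker, bottle_white_cap from where it was at the start of the episode above 0.02 m).
It also fails if it takes over 64 s, if anything falls off the work surface, if the arm or the gripper's body presses on something with over 40 N, if the wrist force passes 120 N, or if a joint passes its speed limit or range.

### The arm

A 7-joint arm with a two-finger parallel gripper is mounted at the origin on a cart in front of the work surface, level with it; the furniture and walls round the work are solid. World frame = base frame: x ahead of the robot, y to its left, z up, the work surface at z = 0. Lengths are in m, angles in degrees, forces in N, time in s.
With the tool pointing down it reaches from about 0.425 to 0.875 m from the base axis. Payload 4.7 kg.
Tool frame: the origin (TCP) lies at the very end of the fingers, on their centre line; the grasp point (between the pads) lies 19 mm behind it (pinch_z is the distance from the TCP to the grasp point, in m); z points along the fingers, y is the direction in which the jaws open and shut (so a half turn about z gives the same grasp; the last joint's range is limited). The gripper opens to 87 mm and grips with 3 to 60 N. Pads are 19 mm wide; open, the fingers measure 117 mm over their backs; the gripper's body (75 mm by 190 mm) begins 51 mm behind the grasp point.
Start: joints at [63.833, 18.392, -4.016, 83.108, 1.295, 78.541, -3.26], TCP at [0.295, -0.579, 0.223] pointing down, gripper open.
Joint ranges: [-163.93, 163.93], [-17.29, 119.83], [-79.2, 71.16], [3.27, 140.29], [-89.18, 269.18], [5.43, 117.66], [-154.24, 154.24]. Speed limits (degrees/s): [147.25, 147.25, 180, 180, 180, 180, 180].

### API

Orientations are given as [roll, pitch, yaw] about the fixed x, y, z axes, in that order (R = Rz(yaw) Ry(pitch) Rx(roll)).
In Python, from cell import get_obs, read_camera, camera_params, sign_off, pinch_z gives the robot as it stands.
- The arm moves only by the shell command python3 -m handwheel 'ROWS' [FORCE]. ROWS is JSON, a list of rows, each a list of 5 numbers: the finger opening in m, from 0 to 0.087, then the shift along the tool's x, y, z in m, then the turn about the tool's z in rad. In form: [[jaw, tx, ty, tz, twist], ...]. A call has 1 to 20 rows; each row is the pose to reach, as a shift and turn from the pose commanded when the call began, along the tool's axes at that moment; what a row does not reach only later rows make up. A row lasts 1/10 s, in which the tool goes at most 50 mm and 8.59 degrees, less where a joint would pass 70% of its speed; a pose out of reach is approached as far as the arm can. A call with a gripper value outside its range is refused whole. The fingers move at their own pace and stop on an object; FORCE is the grip in N (left out, the last holds). Time passes only in rows, so rows that repeat a pose let the fingers close. It gives the time, the measured TCP pose, the force and the opening at its end, in the units of the state.
- get_obs(): the state, without advancing time (a new reading comes with each control period).
- read_camera(name): name is "scene" or "top" or "wrist"; returns the picture (384x512x3 uint8, blue, green, red); there is no depth.
- camera_params(name): a dict with "camera_matrix" (3x3 intrinsics, pixels), "R" (3x3) and "t" (3): a world point X has camera coordinates R X + t. Camera axes: x right, y down, z forward; pixel columns grow to the right and rows downward; lengths in m; the calibration is good to about 2 mm. A picture is of the moment at which its call begins: read the wrist's pose just before it. camera_params takes no time and is no camera call; for the wrist camera it gives the pose at the moment of the call.
- sign_off(): hands the job in, once; it reports no verdict.
The state is a dict: "time_s": time; "qpos": joint angles; "joint_velocities": joint speeds; "effort": joint torques, N m; "tool_pos": TCP position; "tool_rot": TCP orientation; "force": force on the tool from outside, world axes, zero at the start; "wrist_torque": the same for the moment, N m; "grip_width": finger opening in m.
Only numpy, scipy, OpenCV 4.12 (cv2) and the standard library are available. Lean on these libraries where they do the work, as an engineer would, in place of code of your own. Each camera call takes 0.05 s, during which the arm holds its last target.

## Working session

There is one attempt and no reset: what is moved stays moved. The work goes in short steps, Python scripts to look and compute and a shell command to move; the robot and the scene stay as the last step left them, time stands still between calls to the robot, and variables do not carry over. Pictures are saved under pics/ and viewed, and the job is handed in when it is done.

```bash
mkdir -p pics; ls; python3 - <<'E'
from cell import *
import cv2
o=get_obs();print(o, pinch_z)
for n in("scene","top","wrist"):
    p=camera_params(n);print(n,p)
    cv2.imwrite(f"pics/{n}0.png",read_camera(n))
E
```

```text
pics
{'time_s': 0.0, 'qpos': array([63.83456385, 18.43968893, -4.01474779, 83.17589763,  1.29616388,
       78.54115097, -3.26177255]), 'joint_velocities': array([-0.00849728,  0.11094438, -0.02275196, -0.00584512,  0.04008923,
        0.0093776 , -0.03164575]), 'effort': array([ 9.52438604e-04, -4.91292930e+01, -4.03137496e-01, -3.12530100e+01,
       -6.37513795e-02,  4.35461977e-02,  1.29146151e-04]), 'tool_pos': array([ 0.29450772, -0.57881885,  0.22144557]), 'tool_rot': array([-1.79888570e+02,  7.21687517e-03,  2.69729310e+01]), 'force': array([ 0.45692123, -0.54806393, -0.37449072]), 'wrist_torque': array([-0.03288968, -0.05122326,  0.00150921]), 'grip_width': 0.08700875276202746} 0.0187
scene {'camera_matrix': array([[435.42928795,   0.        , 258.01092039],
       [  0.        , 435.42928795, 193.59367787],
       [  0.        ,   0.        ,   1.        ]]), 'R': array([[-0.78955605, -0.61367552, -0.00189928],
       [-0.44107051,  0.56962854, -0.69352731],
       [ 0.42668262, -0.54674097, -0.72042783]]), 't': array([0.46172248, 0.34269251, 1.45796542])}
top {'camera_matrix': array([[382.20718959,   0.        , 255.99160923],
       [  0.        , 382.20718959, 193.26571249],
       [  0.        ,   0.        ,   1.        ]]), 'R': array([[-0.02420075, -0.99970567,  0.00170135],
       [-0.98924075,  0.02370173, -0.14436398],
       [ 0.14428116, -0.00517676, -0.98952319]]), 't': array([0.07508002, 0.56321334, 1.60880627])}
wrist {'camera_matrix': array([[328.7893691 ,   0.        , 257.45483323],
       [  0.        , 328.7893691 , 189.61122402],
       [  0.        ,   0.        ,   1.        ]]), 'R': array([[ 0.45339605, -0.89130578, -0.00245432],
       [-0.86236763, -0.43936825,  0.25155041],
       [-0.22528669, -0.11193543, -0.96784109]]), 't': array([-0.64800947, -0.03080793,  0.39022335])}
```

View pics/scene0.png

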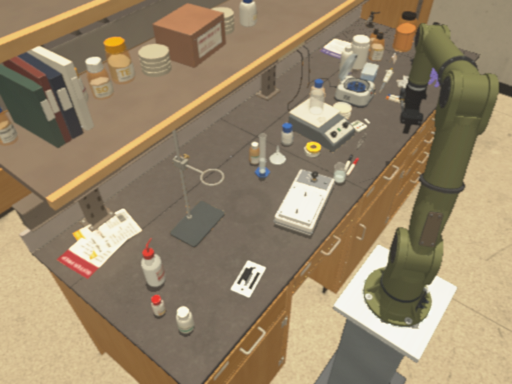

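View pics/top0.png

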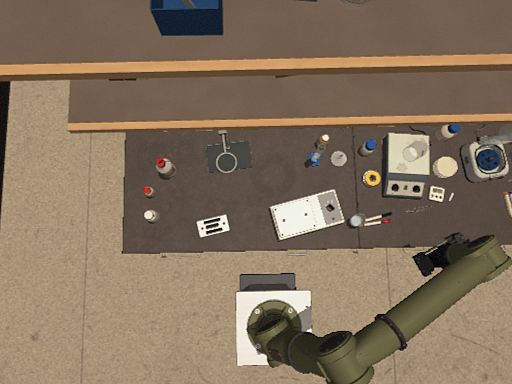

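View pics/wrist0.png

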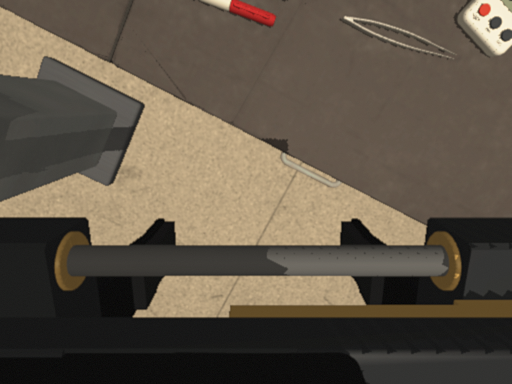

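The top view shows the plate at about (213,226), the shaker at (307,215), its key panel at (330,207), the beaker at (357,220), the white bottle at (151,216) and the ring at (227,161). The scene view agrees. I'll enlarge both next.

```bash
cat > h.py <<'E'
import numpy as np, cv2
from cell import *
def ray(n,uv,p=None):
    p=p or camera_params(n);K=p["camera_matrix"];R=np.array(p["R"]);t=np.array(p["t"])
    d=R.T@np.linalg.inv(K)@np.array([uv[0],uv[1],1.]);return -R.T@t,d
def onz(n,uv,z,p=None):
    c,d=ray(n,uv,p);return c+d*(z-c[2])/d[2]
def proj(n,X,p=None):
    p=p or camera_params(n);x=np.array(p["R"])@np.array(X)+p["t"];x=p["camera_matrix"]@x;return x[:2]/x[2]
E
python3 - <<'E'
from h import *
im=cv2.imread("pics/top0.png")
c=im[180:255,185:375];cv2.imwrite("pics/top0z.png",cv2.resize(c,None,fx=4.2,fy=4.2,interpolation=cv2.INTER_CUBIC))
im=cv2.imread("pics/scene0.png")
c=im[155:305,220:370];cv2.imwrite("pics/scene0z.png",cv2.resize(c,None,fx=4,fy=4,interpolation=cv2.INTER_CUBIC))
print(onz("top",(213,226),.03),onz("top",(283,220),.068),onz("top",(330,207),.08),onz("top",(357,220),.06),onz("top",(227,161),.3))
E
```

```text
[0.42897109 0.24926305 0.03      ] [ 0.44468787 -0.04906257  0.068     ] [ 0.49354815 -0.24702858  0.08      ] [ 0.43774953 -0.3621846   0.06      ] [0.64942876 0.1664803  0.3       ]
```

View pics/top0z.png

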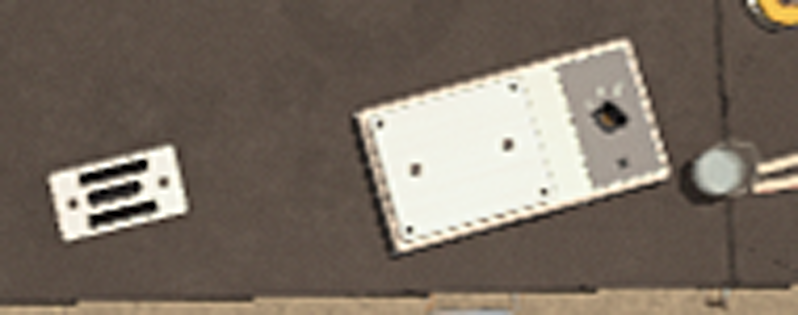

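View pics/scene0z.png

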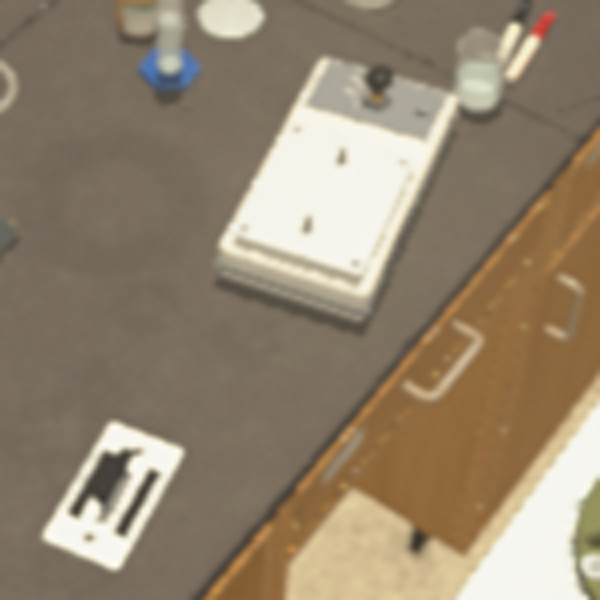

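```bash
python3 - <<'E'
from h import *
f=lambda u,v:(185+u/4.2-.4,180+v/4.2-.4)
def show(n,a,b,z):
    A=onz("top",f(*a),z);B=onz("top",f(*b),z);d=A-B
    print(n,A.round(4),B.round(4),"mid",((A+B)/2).round(4),"len",np.linalg.norm(d).round(4),"yaw",np.degrees(np.arctan2(-d[0],d[1])).round(2))
show("holes",(73,203),(163,182),.006)
show("plate edge",(49,174),(173,145),.006)
show("pins",(415,169),(508,145),.085)
show("platf edge",(379,123),(515,86),.068)
print(onz("top",f(609,113),.1))
def tri(a,b):
    c1,d1=ray("top",a);c2,d2=ray("scene",b)
    s=np.linalg.lstsq(np.c_[d1,-d2],c2-c1,rcond=None)[0];P=c1+d1*s[0];Q=c2+d2*s[1];return (P+Q)/2,np.linalg.norm(P-Q)
print(tri(f(609,113),(220+378/4,155+80/4)))
print(get_obs()["tool_rot"])
E
```

```text
holes [0.4232 0.2999 0.006 ] [0.4427 0.2064 0.006 ] mid [0.433  0.2531 0.006 ] len 0.0954 yaw 11.78
plate edge [0.4539 0.3246 0.006 ] [0.481  0.1956 0.006 ] mid [0.4674 0.2601 0.006 ] len 0.1319 yaw 11.85
pins [ 0.4441 -0.0495  0.085 ] [ 0.4657 -0.1426  0.085 ] mid [ 0.4549 -0.0961  0.085 ] len 0.0955 yaw 13.06
platf edge [ 0.4924 -0.0162  0.068 ] [ 0.5266 -0.1545  0.068 ] mid [ 0.5095 -0.0854  0.068 ] len 0.1424 yaw 13.88
[ 0.49355439 -0.24149962  0.1       ]
(array([ 0.49265514, -0.24529211,  0.08690782]), np.float64(0.0051645107209810255))
[-1.79916432e+02  4.89369346e-03  2.69761133e+01]
```

```bash
python3 -m handwheel '[[0.087,0.03,-0.02,0,-0.13],[0.087,0.06,-0.04,0,-0.26],[0.087,0.09,-0.06,0,-0.39],[0.087,0.12,-0.08,0,-0.52],[0.087,0.15,-0.1,0,-0.65],[0.087,0.18,-0.12,0,-0.78],[0.087,0.21,-0.14,0,-0.91],[0.087,0.24,-0.16,0,-1.04],[0.087,0.27,-0.175,0,-1.17],[0.087,0.305,-0.191,0,-1.3],[0.087,0.305,-0.191,0,-1.32],[0.087,0.305,-0.191,0,-1.32]]'
python3 - <<'E'
from h import *
import pickle
o=get_obs();print(o["tool_pos"],o["tool_rot"],o["qpos"])
p=camera_params("wrist");im=read_camera("wrist");cv2.imwrite("pics/w1.png",im);pickle.dump(p,open("w1.pkl","wb"))
E
```

```text
time_s: 1.35
tool_pos: [0.4802, -0.2699, 0.2223]
tool_rot: [-180.0, -0.0, 102.7]
force: [-0.7, -0.5, -0.5]
grip_width: 0.0871
[ 0.48023955 -0.26993909  0.22233967] [-1.79965615e+02 -7.89963043e-04  1.02708153e+02] [ 48.69983887   7.68720962 -24.13985714  96.69499564   3.24831332
  76.33199934  36.69072392]
```

View pics/w1.png

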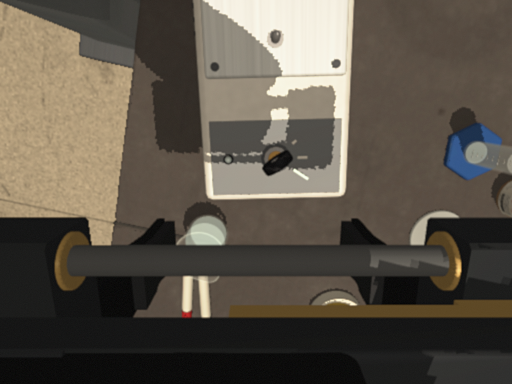

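The wrist view shows the key bow at about (277,160) with its long start mark at (300,174), one pin at (275,37), and the beaker at (207,240).

```bash
python3 -m handwheel '[[0.087,0.04,0,0,0],[0.087,0.08,0,0,0],[0.087,0.12,0.0,0,0],[0.087,0.12,0.0,0,0],[0.087,0.12,0.0,0,0]]'
python3 - <<'E'
from h import *
import pickle
p=camera_params("wrist");im=read_camera("wrist");cv2.imwrite("pics/w2.png",im);pickle.dump(p,open("w2.pkl","wb"))
E
```

```text
time_s: 1.9
tool_pos: [0.4533, -0.1548, 0.2229]
tool_rot: [-180.0, 0.1, 102.5]
force: [0.2, -1.2, 0.1]
grip_width: 0.0871
```

View pics/w2.png

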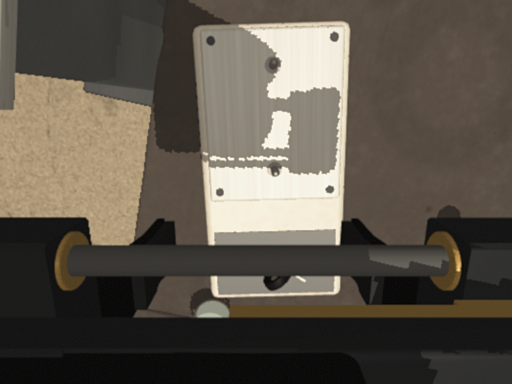

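Both pins are visible at about (274,63) and (275,169), and the four corner screws of the platform are clear. I'll enlarge this view too.

```bash
python3 - <<'E'
from h import *
im=cv2.imread("pics/w2.png")
a=cv2.resize(im[40:90,245:305],None,fx=8,fy=8,interpolation=cv2.INTER_CUBIC);b=cv2.resize(im[145:195,245:305],None,fx=8,fy=8,interpolation=cv2.INTER_CUBIC)
im=cv2.imread("pics/w1.png")
c=cv2.resize(im[130:190,230:330],None,fx=8,fy=8,interpolation=cv2.INTER_CUBIC)
cv2.imwrite("pics/w2z.png",np.vstack([a,b])[:800]);cv2.imwrite("pics/w1z.png",c)
E
python3 -c "
import cv2;i=cv2.imread('pics/w2z.png');cv2.imwrite('pics/w2y.png',cv2.resize(i,None,fx=.75,fy=.75))"
```

```text
(no output)
```

View pics/w2y.png

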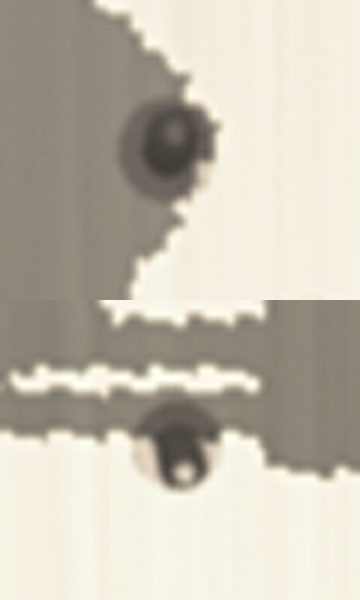

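View pics/w1z.png

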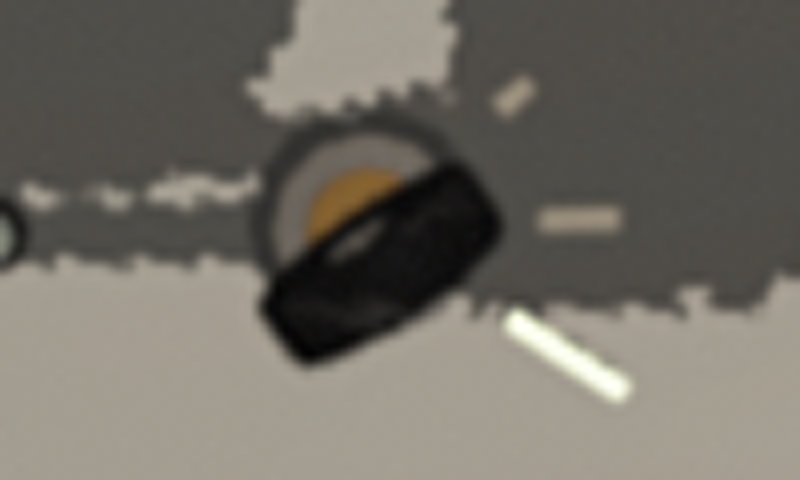

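```bash
python3 - <<'E'
from h import *
import pickle
p1=pickle.load(open("w1.pkl","rb"));p2=pickle.load(open("w2.pkl","rb"))
def seg(n,a,b,z,p):
    A=onz("wrist",a,z,p);B=onz("wrist",b,z,p);d=A-B
    print(n,A.round(4),B.round(4),"mid",((A+B)/2).round(4),np.linalg.norm(d).round(4),np.degrees(np.arctan2(-d[0],d[1])).round(2));return (A+B)/2,d/np.linalg.norm(d)
m,d=seg("tips",(274.3,61.7),(275.5,173.3),.090,p2)
m,d=seg("bases",(273,64.6),(274.5,169.2),.068,p2)
seg("screwsL",(211,41),(220,192),.068,p2);seg("screwsR",(335,37),(330,189),.068,p2)
q=[onz("wrist",x,.068,p2) for x in((211,41),(220,192),(335,37),(330,189))];print(np.mean(q,0))
for z in(.05,.06,.068):
    X=onz("wrist",(273.7,157.4),z,p1);print(z,X,np.linalg.norm((X-m)[:2]),"off-axis",np.cross(d[:2],(X-m)[:2]))
print("expected key",m-d*.157)
f=lambda u,v:(230+u/8,130+v/8)
# bow top edges
for z in(.09,.1,.106):
    A=onz("wrist",f(282,325),z,p1);B=onz("wrist",f(470,210),z,p1);e=B-A;print(z,(A+B)/2,np.degrees(np.arctan2(e[1],e[0])),np.linalg.norm(e))
E
```

```text
tips [ 0.4442 -0.0505  0.09  ] [ 0.4672 -0.1436  0.09  ] mid [ 0.4557 -0.097   0.09  ] 0.0959 13.89
bases [ 0.444  -0.0504  0.068 ] [ 0.4675 -0.144   0.068 ] mid [ 0.4558 -0.0972  0.068 ] 0.0965 14.05
screwsL [ 0.3856 -0.0431  0.068 ] [ 0.4197 -0.1783  0.068 ] mid [ 0.4026 -0.1107  0.068 ] 0.1394 14.15
screwsR [ 0.4926 -0.0161  0.068 ] [ 0.526  -0.1515  0.068 ] mid [ 0.5093 -0.0838  0.068 ] 0.1396 13.86
[ 0.45595225 -0.0972529   0.068     ]
0.05 [ 0.4922446  -0.25015566  0.05      ] 0.1572423204584636 off-axis 0.0017326300636995862
0.06 [ 0.49142601 -0.24873326  0.06      ] 0.15566948503754363 off-axis 0.002181401206657947
0.068 [ 0.49077114 -0.24759535  0.068     ] 0.15441224010716653 off-axis 0.002540418121024575
expected key [ 0.49386888 -0.24950921  0.068     ]
0.09 [ 0.49311853 -0.24922175  0.09      ] 44.70823520477195 0.02489670509068723
0.1 [ 0.49215913 -0.24763793  0.1       ] 44.70823520477204 0.024051581654050906
0.106 [ 0.49158349 -0.24668763  0.106     ] 44.70823520477208 0.023544507592069105<stdin>:12: DeprecationWarning: Arrays of 2-dimensional vectors are deprecated. Use arrays of 3-dimensional vectors instead. (deprecated in NumPy 2.0)
```

The platform centre is at (0.456,-0.097) with yaw 14.0°. Two checks hold: pin spacing 96 mm and the screw centroid. The key is at about (0.493,-0.2495) and the panel at z≈0.05. Next I'll look at the plate.

```bash
python3 -m handwheel '[[0.087,0.04,0.008,0,0],[0.087,0.08,0.016,0,0],[0.087,0.12,0.024,0,0],[0.087,0.16,0.032,0,0],[0.087,0.2,0.04,0,0],[0.087,0.24,0.048,0,0],[0.087,0.28,0.055,0,0],[0.087,0.3,0.058,0,0],[0.087,0.3,0.058,0,0],[0.087,0.3,0.058,0,0]]'
python3 - <<'E'
from h import *
import pickle
p=camera_params("wrist");im=read_camera("wrist");cv2.imwrite("pics/w3.png",im);pickle.dump(p,open("w3.pkl","wb"))
E
```

```text
time_s: 2.95
tool_pos: [0.4458, 0.1499, 0.2224]
tool_rot: [-180.0, 0.0, 102.5]
force: [0.0, -0.7, 0.8]
grip_width: 0.0865
```

View pics/w3.png

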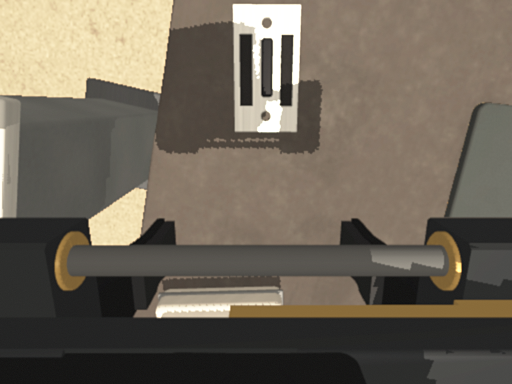

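```bash
python3 - <<'E'
from h import *
im=cv2.imread("pics/w3.png")
cv2.imwrite("pics/w3z.png",cv2.resize(im[0:140,220:315],None,fx=4.2,fy=4.2,interpolation=cv2.INTER_CUBIC))
E
```

```text
(no output)
```

View pics/w3z.png

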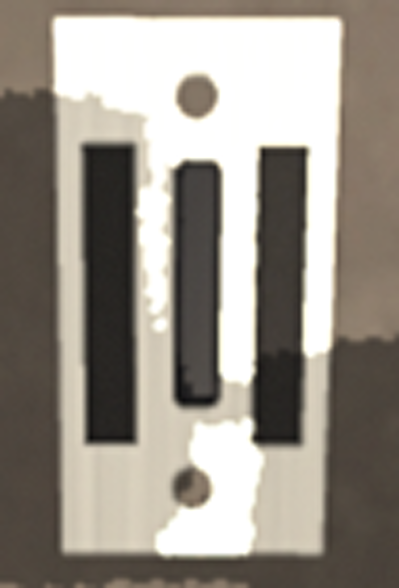

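```bash
python3 - <<'E'
from h import *
import pickle
p=pickle.load(open("w3.pkl","rb"));f=lambda u,v:(220+u/4.2-.4,v/4.2-.4)
def seg(n,a,b,z):
    A=onz("wrist",f(*a),z,p);B=onz("wrist",f(*b),z,p);d=A-B
    print(n,"mid",((A+B)/2).round(4),np.linalg.norm(d).round(4),np.degrees(np.arctan2(-d[0],d[1])).round(2))
seg("holes",(197,96),(191,487),.006)
seg("L",(53,17),(63,553),.006);seg("R",(340,17),(325,553),.006)
seg("diag",(53,17),(325,553),.006);seg("diag2",(340,17),(63,553),.006)
seg("bar",(198,160),(197,403),.040)
o=get_obs();print(o["tool_pos"],o["tool_rot"])
E
```

```text
holes mid [0.4314 0.2541 0.006 ] 0.0955 11.88
L mid [0.3971 0.2467 0.006 ] 0.1308 12.54
R mid [0.4663 0.262  0.006 ] 0.1308 12.55
diag mid [0.4317 0.2544 0.006 ] 0.1489 40.99
diag2 mid [0.4317 0.2544 0.006 ] 0.1487 -15.95
bar mid [0.4315 0.254  0.04  ] 0.0538 12.6
[0.4457917  0.14937083 0.22231684] [-1.79967671e+02  1.20781998e-02  1.02391945e+02]
```

The plate centre is at (0.4316,0.2542) with yaw 12.4°. Hole spacing, corners and bar agree within 0.3 mm. Next I approach the bar, go down and grip.

```bash
python3 -m handwheel '[[0.087,0.03,0.003,0.02,0],[0.087,0.06,0.006,0.05,0],[0.087,0.09,0.0086,0.08,0],[0.087,0.1054,0.0086,0.11,0],[0.06,0.1054,0.0086,0.14,0],[0.06,0.1054,0.0086,0.16,0],[0.06,0.1054,0.0086,0.175,0],[0.06,0.1054,0.0086,0.175,0],[0.06,0.1054,0.0086,0.175,0]]' 30
python3 - <<'E'
from h import *
o=get_obs();print(o["tool_pos"],o["tool_rot"])
P=np.array([.4316,.2542]);a=np.radians(o["tool_rot"][2]);d=P-o["tool_pos"][:2]
print("tx",d@[np.cos(a),np.sin(a)],"ty",d@[np.sin(a),-np.cos(a)],"tz",o["tool_pos"][2]-.015)
E
```

```text
time_s: 3.9
tool_pos: [0.4312, 0.2559, 0.0479]
tool_rot: [180.0, 0.0, 102.5]
force: [-0.2, 0.5, -0.7]
grip_width: 0.0617
[0.43115603 0.25585258 0.0478704 ] [1.79983384e+02 4.77627465e-03 1.02506492e+02]
tx -0.001709508202782143 ty 7.557117452250815e-05 tz 0.03287040352399314
```

```bash
python3 -m handwheel '[[0.06,-0.001,0,0.015,0],[0.06,-0.0015,0,0.03,0],[0.06,-0.0015,0,0.033,0],[0.06,-0.0015,0,0.033,0],[0.0,-0.0015,0,0.033,0],[0.0,-0.0015,0,0.033,0],[0.0,-0.0015,0,0.033,0],[0.0,-0.0015,0,0.033,0],[0.0,-0.0015,0,0.033,0],[0.0,-0.0015,0,0.033,0],[0.0,-0.0015,0,0.033,0]]' 30
```

```text
time_s: 5.0
tool_pos: [0.4309, 0.2551, 0.0146]
tool_rot: [180.0, -0.0, 102.6]
force: [1.1, 0.4, -1.4]
grip_width: 0.0121
```

```bash
python3 -m handwheel '[[0,0,0,-0.02,0],[0,0,0,-0.05,0],[0,0,0,-0.09,0],[0,-0.015,-0.002,-0.13,0],[0,-0.045,-0.007,-0.13,-0.005],[0,-0.08,-0.012,-0.13,-0.01],[0,-0.115,-0.017,-0.13,-0.015],[0,-0.15,-0.022,-0.13,-0.02],[0,-0.185,-0.027,-0.13,-0.026],[0,-0.22,-0.033,-0.13,-0.026],[0,-0.255,-0.038,-0.13,-0.026],[0,-0.29,-0.043,-0.13,-0.026],[0,-0.315,-0.047,-0.13,-0.026],[0,-0.335,-0.05,-0.13,-0.026],[0,-0.346,-0.052,-0.13,-0.026],[0,-0.3486,-0.0524,-0.13,-0.026],[0,-0.3486,-0.0524,-0.13,-0.026],[0,-0.3486,-0.0524,-0.13,-0.026],[0,-0.3486,-0.0524,-0.13,-0.026]]' 40
python3 - <<'E'
from h import *
import pickle
p=camera_params("wrist");print(get_obs()["tool_rot"]);im=read_camera("wrist");cv2.imwrite("pics/w4.png",im);pickle.dump(p,open("w4.pkl","wb"))
t=read_camera("top");cv2.imwrite("pics/t4.png",cv2.resize(t[170:260,230:380],None,fx=5,fy=5,interpolation=cv2.INTER_CUBIC))
s=read_camera("scene");cv2.imwrite("pics/s4.png",cv2.resize(s[130:280,240:390],None,fx=4,fy=4,interpolation=cv2.INTER_CUBIC))
E
```

```text
time_s: 6.9
tool_pos: [0.4557, -0.0954, 0.1446]
tool_rot: [-180.0, -0.0, 104.2]
force: [0.6, -0.2, -3.5]
grip_width: 0.0111
[-1.79999670e+02 -5.12292753e-04  1.04207425e+02]
```

View pics/w4.png

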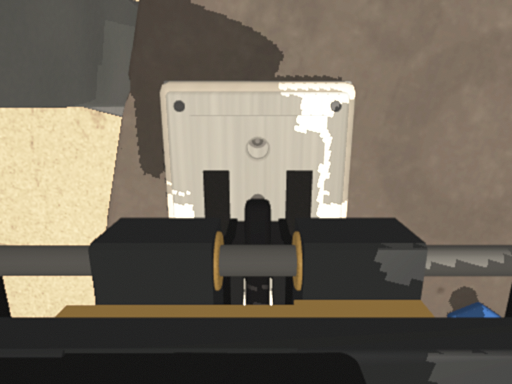

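View pics/s4.png

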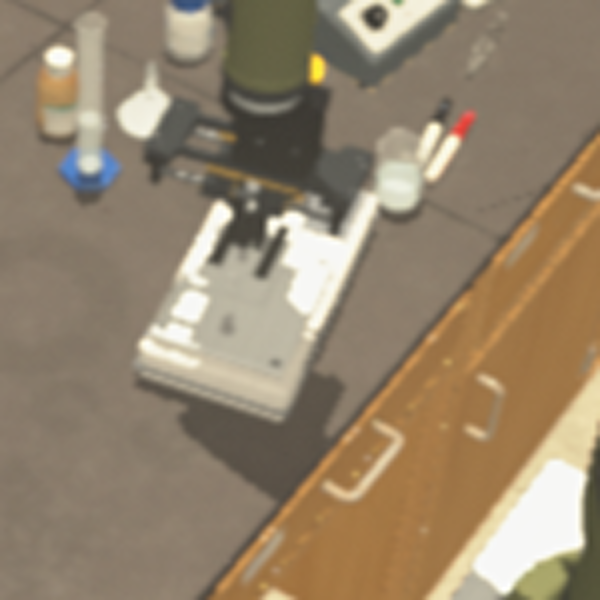

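```bash
python3 - <<'E'
from h import *
im=cv2.imread("pics/w4.png")
cv2.imwrite("pics/w4z.png",cv2.resize(im[70:220,155:360],None,fx=3.9,fy=3.9,interpolation=cv2.INTER_CUBIC))
cv2.imwrite("pics/w4y.png",cv2.resize(im[130:215,225:290],None,fx=7,fy=7,interpolation=cv2.INTER_CUBIC))
E
```

```text
(no output)
```

View pics/w4z.png

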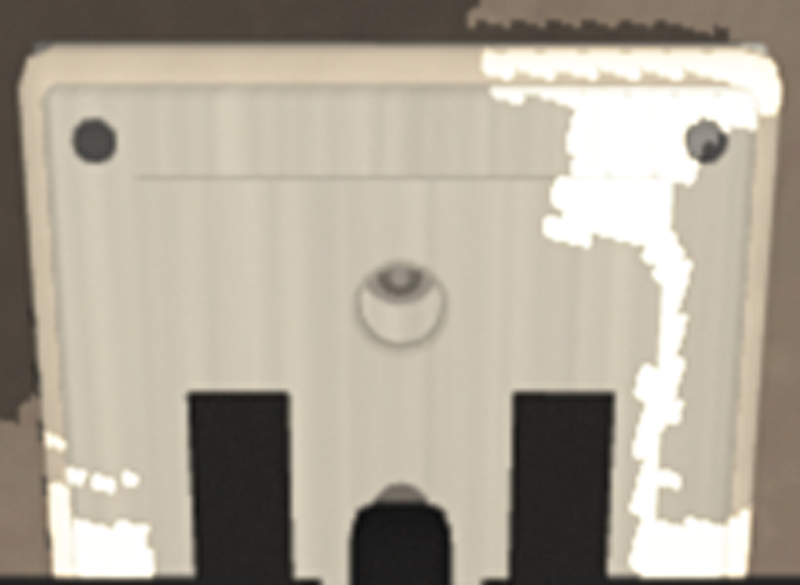

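View pics/w4y.png

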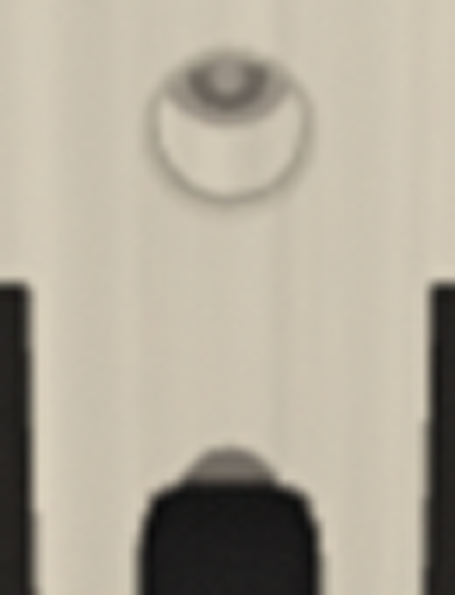

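The far pin's tip shows at (257.7,141.4) through the plate's hole, whose rim is centred at (257.9,148.1). I'll compute the residual offset.

```bash
python3 - <<'E'
from h import *
import pickle
p=pickle.load(open("w4.pkl","rb"));o=get_obs();print(o["tool_pos"],o["tool_rot"])
H=onz("wrist",(257.7-.1,148.1-.4),.136,p);T=onz("wrist",(257.5,141.2),.090,p)
print("hole",H,"tip",T)
f=lambda u,v:(155+u/3.9-.4,70+v/3.9-.4)
A=onz("wrist",f(135,177),.136,p);B=onz("wrist",f(668,177),.136,p);d=B-A
print("edge",A,B,(A+B)/2,np.linalg.norm(d),"yaw",np.degrees(np.arctan2(d[1],d[0])))
C=[onz("wrist",f(*x),.068,p) for x in((94,141),(707,141))];d=C[1]-C[0];print("screws",C,"yaw",np.degrees(np.arctan2(d[1],d[0])),"pred mid",np.mean(C,0)+[.07*np.sin(np.radians(14)),-.07*np.cos(np.radians(14)),0])
y=np.radians(14);ax=np.array([-np.sin(y),np.cos(y)])
print("plate mid from hole",H[:2]-.048*ax,"platform from tip",T[:2]-.048*ax,"from edge",((A+B)/2)[:2]-.065*ax)
dd=(T-H)[:2];a=np.radians(o["tool_rot"][2]);print("shift tool x,y",dd@[np.cos(a),np.sin(a)],dd@[np.sin(a),-np.cos(a)])
E
```

```text
[ 0.45566109 -0.09599099  0.14461299] [1.79997940e+02 1.57663057e-02 1.04159755e+02]
hole [ 0.44372064 -0.0494644   0.136     ] tip [ 0.44403632 -0.05101146  0.09      ]
edge [ 0.40604301 -0.04189126  0.136     ] [ 0.47320307 -0.02490133  0.136     ] [ 0.43962304 -0.03339629  0.136     ] 0.06927576076059469 yaw 14.196650685209232
screws [array([ 0.38474166, -0.04284007,  0.068     ]), array([ 0.49199392, -0.01570956,  0.068     ])] yaw 14.195739477139242 pred mid [ 0.45530232 -0.09719551  0.068     ]
plate mid from hole [ 0.45533289 -0.09603859] platform from tip [ 0.45564857 -0.09758565] from edge [ 0.45534796 -0.09646551]
shift tool x,y -0.0015772858353170875 -7.235625136620976e-05
```

```bash
python3 -m handwheel '[[0,-0.0005,0,0.01,0],[0,-0.0013,0.0001,0.02,0],[0,-0.0013,0.0001,0.03,0],[0,-0.0013,0.0001,0.035,0],[0,-0.0013,0.0001,0.035,0],[0,-0.0013,0.0001,0.035,0]]'
python3 - <<'E'
from h import *
import pickle
p=camera_params("wrist");o=get_obs();print(o["tool_pos"],o["force"]);im=read_camera("wrist");cv2.imwrite("pics/w5.png",im);pickle.dump(p,open("w5.pkl","wb"))
cv2.imwrite("pics/w5z.png",cv2.resize(im[90:215,205:310],None,fx=4.7,fy=4.7,interpolation=cv2.INTER_CUBIC))
E
```

```text
time_s: 7.65
tool_pos: [0.4561, -0.0977, 0.1094]
tool_rot: [-180.0, -0.0, 104.1]
force: [-0.8, -0.8, -2.8]
grip_width: 0.0115
[ 0.45606159 -0.09774545  0.10944586] [-0.79967715 -0.77645696 -2.79226277]
```

View pics/w5z.png

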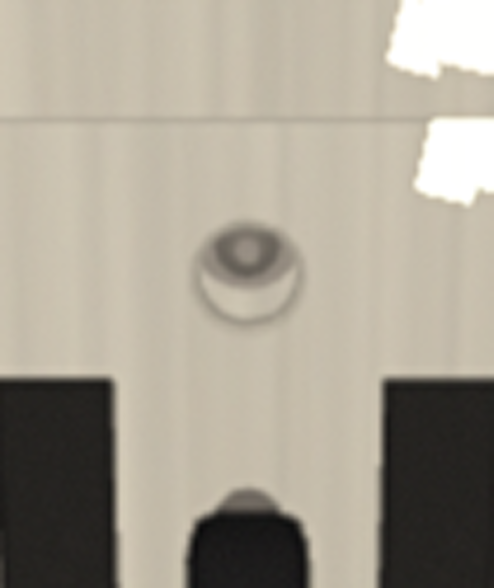

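```bash
python3 - <<'E'
from h import *
import pickle
p=pickle.load(open("w5.pkl","rb"));o=get_obs();print(o["tool_pos"])
f=lambda u,v:(205+u/4.7-.4,90+v/4.7-.4)
H=onz("wrist",f(248,273),.101,p)
for uv in((247,250),(247,254)):
    T=onz("wrist",f(*uv),.090,p);dd=(T-H)[:2];a=np.radians(104.1);print(H,T,"shift tool x,y",dd@[np.cos(a),np.sin(a)],dd@[np.sin(a),-np.cos(a)])
E
```

```text
[ 0.4562937  -0.09781677  0.10973511]
[ 0.44409644 -0.05185345  0.101     ] [ 0.44365685 -0.05062336  0.09      ] shift tool x,y 0.0013001256346445666 -0.00012667916812364794
[ 0.44409644 -0.05185345  0.101     ] [ 0.44377042 -0.05107647  0.09      ] shift tool x,y 0.0008329909051096046 -0.00012690992713410582
```

```bash
python3 -m handwheel '[[0,0.0007,0,0.0,0],[0,0.0007,0,0.004,0],[0,0.0007,0,0.008,0],[0,0.0007,0,0.011,0],[0,0.0007,0,0.014,0],[0,0.0007,0,0.014,0]]'
python3 - <<'E'
from h import *
im=read_camera("wrist");cv2.imwrite("pics/w6z.png",cv2.resize(im[60:215,205:310],None,fx=3.8,fy=3.8,interpolation=cv2.INTER_CUBIC))
E
```

```text
time_s: 8.3
tool_pos: [0.4554, -0.097, 0.095]
tool_rot: [-179.9, -0.0, 104.1]
force: [0.5, 0.2, -3.1]
grip_width: 0.0116
```

View pics/w6z.png

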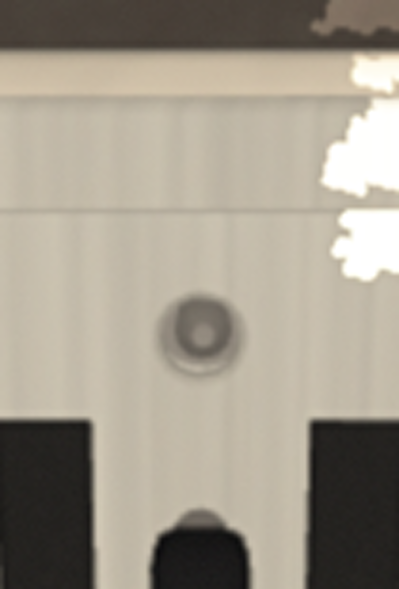

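The pin is well inside the hole and the force has not changed, so I go on down.

```bash
python3 -m handwheel '[[0,0,0,0.003,0],[0,0,0,0.006,0],[0,0,0,0.009,0],[0,0,0,0.011,0],[0,0,0,0.012,0],[0,0,0,0.0125,0],[0,0,0,0.0125,0],[0,0,0,0.0125,0]]'
```

```text
time_s: 9.15
tool_pos: [0.4559, -0.0972, 0.0831]
tool_rot: [180.0, 0.0, 104.1]
force: [0.1, 0.8, -3.3]
grip_width: 0.0116
```

```bash
python3 -m handwheel '[[0,0,0,0.0005,0],[0,0,0,0.001,0],[0,0,0,0.001,0],[0.02,0,0,0.001,0],[0.03,0,0,0.001,0],[0.04,0,0,0.001,0],[0.04,0,0,0.001,0],[0.04,0,0,0.001,0]]'; python3 - <<'E'
from h import *
print(get_obs()["tool_pos"])
im=read_camera("wrist");cv2.imwrite("pics/w7.png",im)
E
```

```text
time_s: 9.95
tool_pos: [0.4559, -0.0972, 0.082]
tool_rot: [180.0, 0.0, 104.1]
force: [0.5, 0.2, 0.0]
grip_width: 0.0377
[ 0.45591388 -0.09716818  0.08204482]
```

View pics/w7.png

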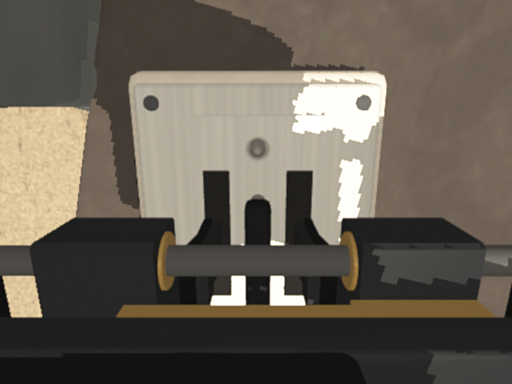

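```bash
python3 -m handwheel '[[0.05,0,0,-0.02,0],[0.06,0,0,-0.05,0],[0.06,0,0,-0.09,0],[0.06,-0.03,-0.003,-0.13,0],[0.06,-0.065,-0.008,-0.14,0],[0.06,-0.1,-0.012,-0.14,0],[0.06,-0.14,-0.016,-0.14,0],[0.06,-0.174,-0.019,-0.14,0],[0.06,-0.174,-0.019,-0.14,0],[0.06,-0.174,-0.019,-0.14,0],[0.06,-0.174,-0.019,-0.14,0]]'; python3 - <<'E'
from h import *
import pickle
p=camera_params("wrist");im=read_camera("wrist");cv2.imwrite("pics/w8.png",im);pickle.dump(p,open("w8.pkl","wb"))
cv2.imwrite("pics/w8z.png",cv2.resize(im[0:210,180:370],None,fx=2.8,fy=2.8,interpolation=cv2.INTER_CUBIC))
cv2.imwrite("pics/w8k.png",cv2.resize(im[120:200,220:330],None,fx=7,fy=7,interpolation=cv2.INTER_CUBIC))
E
```

```text
time_s: 11.1
tool_pos: [0.48, -0.269, 0.222]
tool_rot: [180.0, -0.0, 104.2]
force: [0.2, -0.4, -0.4]
grip_width: 0.0603
```

View pics/w8z.png

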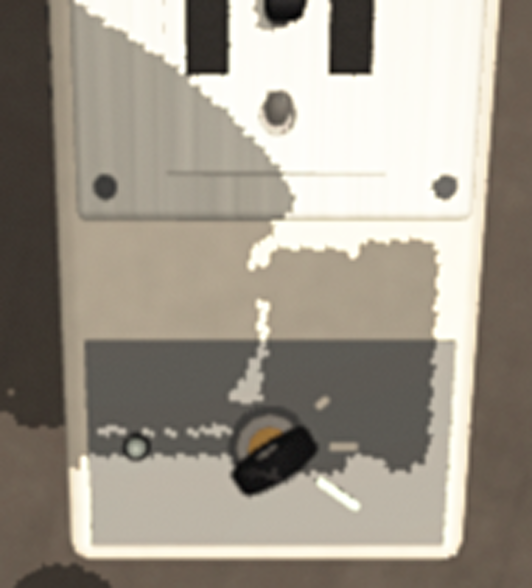

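View pics/w8k.png

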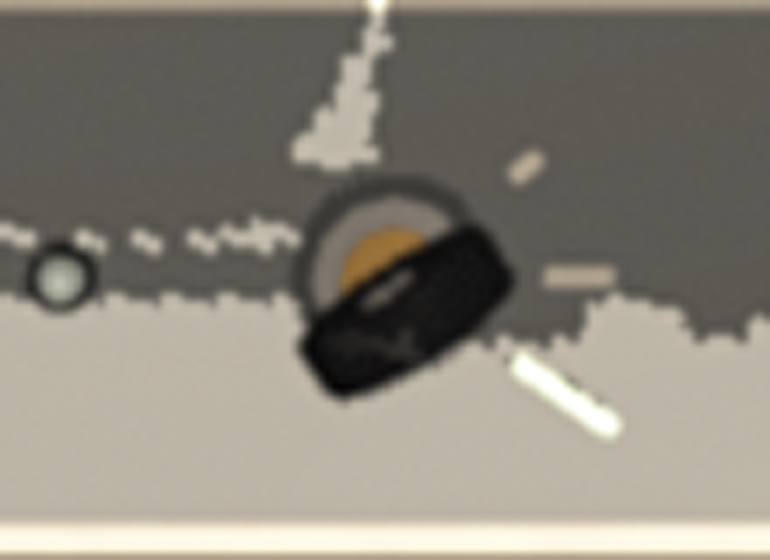

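The plate lies on the platform with both pins through it and its edges parallel to the platform. The key bow is centred at about pixel (278,164), still at off. Next I compute its yaw and position.

```bash
python3 - <<'E'
from h import *
import pickle
p=pickle.load(open("w8.pkl","rb"));o=get_obs();print(o["tool_pos"],o["tool_rot"],o["qpos"])
f=lambda u,v:(220+u/7-.4,120+v/7-.4)
A=onz("wrist",f(321,373),.081,p);B=onz("wrist",f(496,254),.081,p);e=B-A
ky=np.degrees(np.arctan2(e[1],e[0]));print(A,B,(A+B)/2,np.linalg.norm(e),"yaw",ky,"lock",np.radians(14+40.1-ky))
for a,b in(((302,348),(478,225)),((340,398),(513,283))):
    A=onz("wrist",f(*a),.081,p);B=onz("wrist",f(*b),.081,p);e=B-A;print((A+B)/2,np.degrees(np.arctan2(e[1],e[0])))
# marks on panel z=.05
for a,b in(((510,180),(542,155)),((545,277),(614,276)),((514,360),(615,430))):
    A=onz("wrist",f(*a),.05,p);B=onz("wrist",f(*b),.05,p);e=B-A;print("mark",np.degrees(np.arctan2(e[1],e[0])))
P=np.array([.4935,-.2495]);a=np.radians(o["tool_rot"][2]);d=P-o["tool_pos"][:2]
print("tx",d@[np.cos(a),np.sin(a)],"ty",d@[np.sin(a),-np.cos(a)])
E
```

```text
[ 0.48012129 -0.26887178  0.22214496] [ 1.79993128e+02 -1.00767743e-02  1.04225956e+02] [ 53.80828352   8.10139963 -29.85950541  96.64303203   4.12790589
  76.35448378  37.44674967]
[ 0.48518786 -0.26044821  0.081     ] [ 0.50364524 -0.23919356  0.081     ] [ 0.49441655 -0.24982088  0.081     ] 0.028150216827764873 yaw 49.029199986163185 lock 0.08850215595162647
[ 0.49108217 -0.24691468  0.081     ] 49.655564733107774
[ 0.49770628 -0.25276074  0.081     ] 48.5314125321171
mark 52.714866837150296
mark 15.025994578119068
mark -20.507825652967984
tx 0.015489957190681154 ty 0.017728989574954817
```

```bash
python3 -m handwheel '[[0.05,0.002,0.002,0,0.14],[0.05,0.004,0.004,0,0.28],[0.05,0.007,0.008,0,0.42],[0.05,0.01,0.012,0.02,0.56],[0.05,0.013,0.015,0.05,0.7],[0.05,0.0153,0.0182,0.07,0.83],[0.05,0.0153,0.0182,0.09,0.93],[0.05,0.0153,0.0182,0.1,0.963],[0.05,0.0153,0.0182,0.1,0.963],[0.05,0.0153,0.0182,0.1,0.963]]' 20; python3 - <<'E'
from h import *
im=read_camera("wrist");cv2.imwrite("pics/w9.png",im)
o=get_obs();print(o["tool_pos"],o["tool_rot"],o["qpos"])
P=np.array([.4941,-.2496]);a=np.radians(o["tool_rot"][2]);d=P-o["tool_pos"][:2]
print("tx",d@[np.cos(a),np.sin(a)],"ty",d@[np.sin(a),-np.cos(a)])
E
```

```text
time_s: 12.15
tool_pos: [0.4941, -0.2504, 0.1227]
tool_rot: [180.0, -0.0, 49.1]
force: [0.4, -0.3, 0.6]
grip_width: 0.0501
[ 0.49437241 -0.25081365  0.12309144] [ 1.79910649e+02 -1.14983560e-02  4.90252687e+01] [ 47.53820776  12.62431053 -26.22797075 103.31295615   6.12023588
  65.36257185 -21.66361543]
tx 0.000737680029300388 ty -0.0010014916933200693
```

View pics/w9.png

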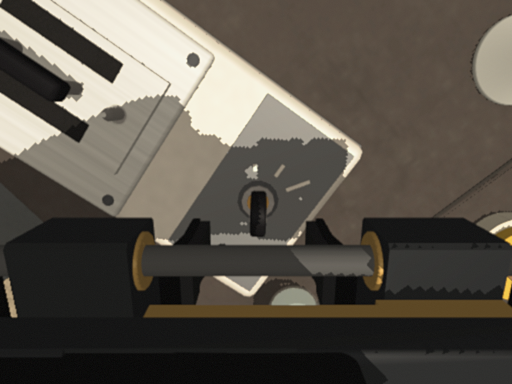

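The key stands upright at column 258, midway between the fingers (about 210 and 308), and is aligned. I go down and close on it.

```bash
python3 -m handwheel '[[0.05,0.0005,-0.0005,0.02,0],[0.05,0.0005,-0.0005,0.04,0],[0.05,0.0005,-0.0005,0.05,0],[0.05,0.0005,-0.0005,0.056,0],[0.05,0.0005,-0.0005,0.056,0],[0.0,0.0005,-0.0005,0.056,0],[0.0,0.0005,-0.0005,0.056,0],[0.0,0.0005,-0.0005,0.056,0],[0.0,0.0005,-0.0005,0.056,0],[0.0,0.0005,-0.0005,0.056,0],[0.0,0.0005,-0.0005,0.056,0]]' 20; python3 -c "
from cell import *;o=get_obs();print(o['tool_pos'],o['force'],o['wrist_torque'],o['grip_width'])"
```

```text
time_s: 13.3
tool_pos: [0.4938, -0.2507, 0.0662]
tool_rot: [180.0, -0.0, 48.9]
force: [4.3, -2.3, 0.2]
grip_width: 0.0098
[ 0.49384058 -0.25065836  0.06616552] [ 4.31803247 -2.3260832   0.19205308] [-0.55543468 -1.20999578 -0.02832282] 0.00981025836452701
```

```bash
python3 -m handwheel '[[0.0,0.0004,0.0005,0,0],[0,0.0004,0.0005,0,0.1],[0,0.0004,0.0005,0,0.2],[0,0.0004,0.0005,0,0.3],[0,0.0004,0.0005,0,0.4],[0,0.0004,0.0005,0,0.5],[0,0.0004,0.0005,0,0.5]]' 30; python3 -c "
from cell import *;o=get_obs();print(o['tool_pos'],o['tool_rot'],o['force'],o['wrist_torque'],o['grip_width'])"
```

```text
time_s: 14.0
tool_pos: [0.4939, -0.2505, 0.0661]
tool_rot: [-180.0, 0.1, 20.3]
force: [-1.8, 0.7, 2.8]
grip_width: 0.0097
[ 0.49390291 -0.25050055  0.06614358] [-1.79979540e+02  5.36623679e-02  2.02537915e+01] [-1.77300854  0.71494886  2.77448957] [ 0.11073719  0.43814253 -0.02442681] 0.00967846803295797
```

```bash
python3 -m handwheel '[[0,0,0,0,0.1],[0,0,0,0,0.2],[0,0,0,0,0.3],[0,0,0,0,0.4],[0,0,0,0,0.5],[0,0,0,0,0.6],[0,0,0,0,0.66],[0,0,0,0,0.69],[0,0,0,0,0.69],[0,0,0,0,0.69]]' 40; python3 - <<'E'
from h import *
o=get_obs();print(o['tool_pos'],o['tool_rot'],o['force'],o['wrist_torque'],o['grip_width'])
cv2.imwrite("pics/w10.png",read_camera("wrist"))
E
```

```text
time_s: 15.0
tool_pos: [0.4939, -0.2501, 0.0661]
tool_rot: [-180.0, 0.1, -19.1]
force: [-2.8, 2.1, 5.0]
grip_width: 0.0097
[ 0.49391004 -0.25011114  0.06609014] [-1.79988937e+02  6.85589588e-02 -1.91426784e+01] [-2.82987356  2.11281004  4.97063727] [0.61774321 0.87686916 0.10905977] 0.009723382113288758
```

View pics/w10.png

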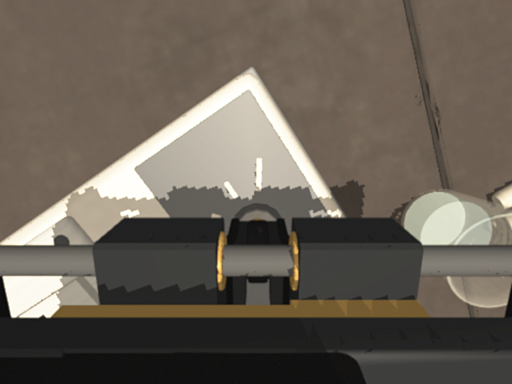

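The key points at the longest mark (258,172), and the wrist torque is about 0.11 Nm, as expected at start. I hold for a second, then let go.

```bash
python3 -m handwheel '[[0,0,0,0,0],[0,0,0,0,0],[0,0,0,0,0],[0,0,0,0,0],[0,0,0,0,0],[0,0,0,0,0],[0,0,0,0,0],[0,0,0,0,0],[0,0,0,0,0],[0.06,0,0,0,0],[0.06,0,0,0,0],[0.06,0,0,0,0],[0.06,0,0,0,0],[0.06,0,0,0,0],[0.06,0,0,0,0]]'; python3 - <<'E'
from h import *
o=get_obs();print(o['tool_pos'],o['tool_rot'],o['force'],o['wrist_torque'],o['grip_width'])
cv2.imwrite("pics/w11.png",read_camera("wrist"))
E
```

```text
time_s: 16.55
tool_pos: [0.4946, -0.251, 0.0661]
tool_rot: [180.0, -0.0, -19.3]
force: [0.1, 0.1, 0.3]
grip_width: 0.0495
[ 0.49455498 -0.25096781  0.06614193] [ 1.79984175e+02 -4.51056319e-02 -1.92789939e+01] [0.07228368 0.14797642 0.34416491] [0.08471157 0.00775792 0.04555352] 0.049489506815129515
```

View pics/w11.png

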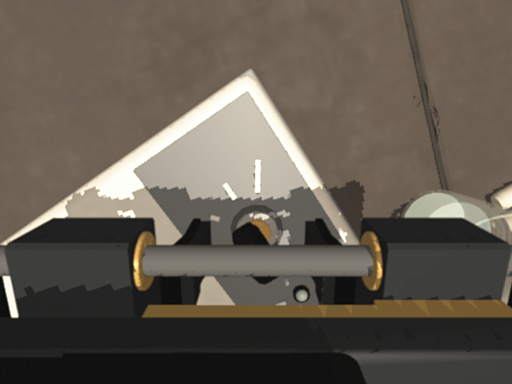

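```bash
python3 -m handwheel '[[0.06,0,0,-0.02,0],[0.06,0,0,-0.05,0],[0.06,0,0,-0.09,-0.1],[0.06,0,0,-0.13,-0.24],[0.06,0,0,-0.155,-0.38],[0.06,0,0,-0.155,-0.52],[0.06,0,0,-0.155,-0.66],[0.06,-0.01,0,-0.155,-0.8],[0.06,-0.02,0,-0.155,-0.94],[0.06,-0.03,0.01,-0.155,-1.08],[0.06,-0.03,0.02,-0.155,-1.22],[0.06,-0.03,0.02,-0.155,-1.36],[0.06,-0.03,0.02,-0.155,-1.5],[0.06,-0.03,0.02,-0.155,-1.64],[0.06,-0.03,0.02,-0.155,-1.78],[0.06,-0.03,0.02,-0.155,-1.92],[0.06,-0.03,0.02,-0.155,-2.06],[0.06,-0.03,0.02,-0.155,-2.15],[0.06,-0.03,0.02,-0.155,-2.15],[0.06,-0.03,0.02,-0.155,-2.15]]'; python3 - <<'E'
from h import *
import pickle
o=get_obs();print(o['tool_pos'],o['tool_rot'])
p=camera_params("wrist");im=read_camera("wrist");cv2.imwrite("pics/w12.png",im);pickle.dump(p,open("w12.pkl","wb"))
cv2.imwrite("pics/w12k.png",cv2.resize(im[0:215,180:380],None,fx=2.7,fy=2.7,interpolation=cv2.INTER_CUBIC))
cv2.imwrite("pics/s12.png",cv2.resize(read_camera("scene")[130:280,240:390],None,fx=4,fy=4,interpolation=cv2.INTER_CUBIC))
E
```

```text
time_s: 18.6
tool_pos: [0.4594, -0.2596, 0.2211]
tool_rot: [180.0, 0.0, 103.8]
force: [0.4, -0.2, 0.0]
grip_width: 0.0599
[ 0.45941142 -0.25964063  0.22110725] [1.79992728e+02 1.66012544e-02 1.03787061e+02]
```

View pics/w12k.png

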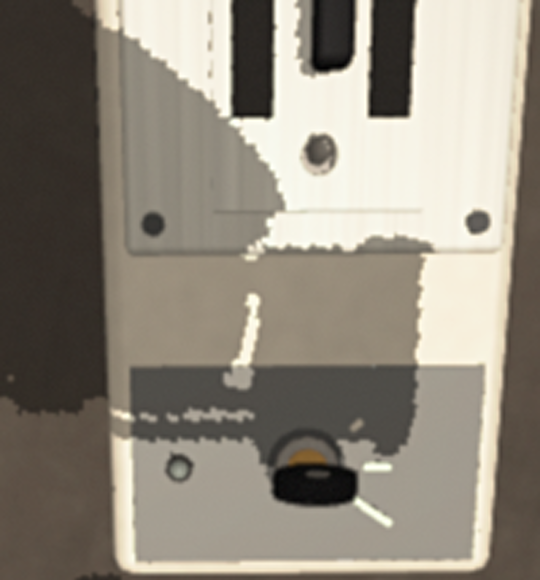

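View pics/s12.png

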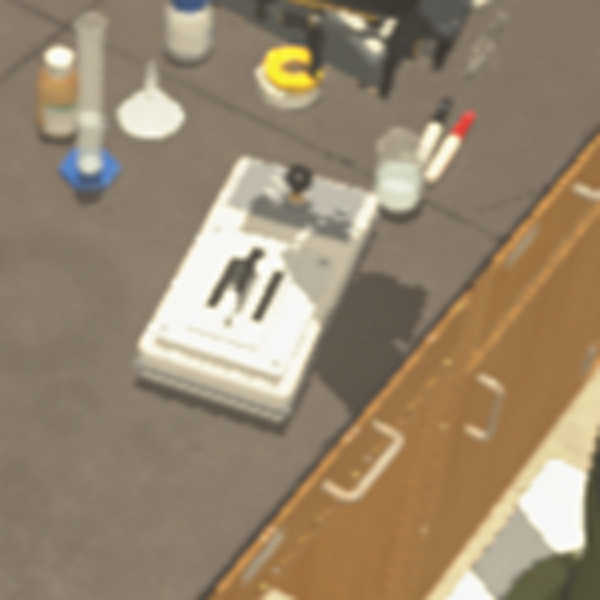

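The key points at the middle (run) mark, and the plate lies flat over the pins. I'll do one numeric check and hand in.

```bash
python3 - <<'E'
from h import *
import pickle
p=pickle.load(open("w12.pkl","rb"));f=lambda u,v:(180+u/2.7-.4,v/2.7-.4)
A=onz("wrist",f(213,211),.074,p);B=onz("wrist",f(421,211),.074,p);d=B-A;y=np.radians(14)
print("plate mid",((A+B)/2)[:2]+.065*np.array([-np.sin(y),np.cos(y)]),np.linalg.norm(d),"yaw",np.degrees(np.arctan2(d[1],d[0])))
C=[onz("wrist",f(*x),.068,p) for x in((152,223),(478,222))];d=C[1]-C[0];print("platform mid",np.mean(C,0)[:2]+.07*np.array([-np.sin(y),np.cos(y)]),"yaw",np.degrees(np.arctan2(d[1],d[0])))
A=onz("wrist",f(275,485),.081,p);B=onz("wrist",f(356,482),.081,p);d=B-A;print("key yaw",np.degrees(np.arctan2(d[1],d[0])))
sign_off()
E
```

```text
plate mid [ 0.45559139 -0.09866217] 0.06880383680725509 yaw 13.776255325271666
platform mid [ 0.45525895 -0.09693688] yaw 13.943943791415789
key yaw 15.958771687092604
the job is handed in; nothing more can be done
```

The plate is on the shaker and the key has been turned to start and is back at run. I handed the job in at about 19 s; the system gives no verdict, so the result rests on my own checks.

- **Plate:** I lowered it over both pins and let go. The last picture shows it about 1.8 mm off centre (limit 4 mm) and 0.2° off in yaw (limit 0.06 rad, about 3.4°). I judged that it lies fully down and flat from how it looks in the pictures and from the tool height when I let go; I did not measure it separately.
- **Key:** I turned it past run to start and held it there for a bit over a second. At start the wrist torque was about 0.11 Nm and the key lined up with the longest mark. After I let go it sprang back to within about 2° of run, which puts the lock at about 0.67 (0.55 needed).
- **Other checks:** The arm is raised clear and the force reading is near zero. The beaker is where it was in the earlier picture of the same view. I did not look at the white-capped bottle again, but the arm never went near it.

One thing disagreed while lowering the plate: the first hole-to-pin correction overshot by about 0.8 mm. I corrected it before the pins went in, and the force did not change on the way down.

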